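Take the screw cap off a kitchen machine's drive

TASK

Unscrew the ribbed round cap from the drive spindle of the white kitchen machine base, so that an attachment can go on. You cannot see whether its thread is right- or left-handed: find out by trying which way it gives, without forcing it against its stop, turn it that way until it is loose (about a sixth of a turn), then lift it straight off and finish still holding it upright in the gripper, a good few centimetres clear above the spindle. Leave the glass and the mug beside the machine where they stand.

Things in the scene. Friction and masses are not known exactly. Their poses are not given: they have to be found in the camera images.
- cap_centre (a point): Centre of the cap to remove: an upright ribbed grey cylinder, 52 mm in diameter, 42 mm tall (its flat top 21 mm above this point, its lower rim 21 mm below), 0.1 to 0.2 kg, loose, at first screwed on the machine's taller, left-hand outlet with its rim 93 mm above the worktop. z: its axis, up; x at first points the machine's way (within 0.1 rad). The space beside and above it is free.
- spindle (a point): Top of the fixed steel spindle inside the cap, on its axis, 111 mm above the worktop. The cap's centre sits 3 mm above this point while it is on. Axes of the machine: x from its front to its back, y to its left, z up. Round the spindle a grey collar 82 mm wide rises to 92 mm above the worktop.
- machine: The machine base, fixed: white rounded box 120 mm deep (x), 190 mm wide (y), top 70 mm above the worktop, dial and switch on its front (-x); origin at the centre of its underside. The capped outlet lies 45 mm to the left (+y) of the origin; a low flat blanking cover, 62 mm wide, its top 81 mm above the worktop, lies 55 mm to the right and stays on.
- cap: The same cap; origin at the centre of its lower rim. Short hidden thread. Turned the wrong way (clockwise or anticlockwise, changes from run to run) it stops within 0.1 to 0.45 rad; over 2 N m there is forcing it (at a 30 N grip the fingers slip first). Turned the right way it goes freely without rising, lifts off once it is 0.8 rad or more from the machine's x, end stop at about 1.0 rad.
- glass_centre (a point): Bystander: centre, half-way up, of an empty drinking glass, 65 mm wide, 88 mm tall, loose, to the right of the machine.
- mug_centre (a point): Bystander: centre, half-way up, of a mug, 78 mm wide (116 with handle), 101 mm tall, loose, to the right of the machine behind the glass.

How it is judged:
On the way:
1. the cap has been turned loose on the spindle (angle between the x axis of cap and the x axis of machine, either way round above 0.6 rad and z of cap in the frame of machine below 0.098 m), for 0.05 s.
At the end, for the whole second after the job is handed in: The cap is held still in the fingers (pressed by more than 1 N), 30 to 207 mm higher than where it sat, within 60 mm of the spindle's axis, upright within 0.35 rad, touching nothing of the machine; glass and mug are within 30 mm of where they stood (z of cap in the frame of machine between 0.123 and 0.3 m and horizontal distance between cap_centre and spindle below 0.06 m and angle between cap's own z axis and vertical below 0.35 rad and contact force between the fingers and cap above 1 N and contact force between cap and machine below 0.2 N and linear speed of cap below 0.05 m/s and distance of each of glass_centre, mug_centre from where it was at the start of the episode below 0.03 m); the arm keeps its last pose, push and grip.
It fails at once if the glass or the mug is knocked away or over (distance of any of glass_centre, mug_centre from where it was at the start of the episode above 0.03 m).
It fails at once if the cap is forced against its stop (over about 2 N m of turning) (contact force between cap and machine above 130 N).
It also fails if it takes over 45 s, if anything falls off the work surface, if the arm or the gripper's body presses on something with over 40 N, if the wrist force passes 120 N, or if a joint passes its speed limit or range.

ROBOT

A 6-joint arm with a two-finger parallel gripper is mounted at the origin on a cart in front of the work surface, level with it; the furniture and walls round the work are solid. World frame = base frame: x ahead of the robot, y to its left, z up, the work surface at z = 0. Lengths are in m, angles in rad, forces in N, time in s.
With the tool pointing down it reaches from about 0.35 to 0.775 m from the base axis. Payload 5.5 kg.
Tool frame: the origin (TCP) lies midway between the tips of the shut fingers; the grasp point (between the pads) lies grasp_offset behind it (grasp_offset is the distance from the TCP to the grasp point, in m); z points along the fingers, y is the line along which they close (so a half turn about z gives the same grasp; the last joint's range is limited). The gripper opens to 85 mm and grips with 20 to 120 N. Pads are 22 mm wide; open, the fingers measure 114 mm over their backs; the gripper's body (76 mm by 85 mm) begins 54 mm behind the grasp point. The pads swing forward as they close: fully open they stand 13 mm farther back than shut.
Start: joints at [-1.384, 0.313, 0.046, 1.304, 0, 1.431], TCP at [0.185, -0.545, 0.201] pointing down, gripper open.
Joint ranges: [-2.76, 2.76], [-0.86, 1.69], [-1.03, 1.26], [-2.2, 2.34], [-1.47, 1.5], [-3.14, 3.14]. Speed limits (rad/s): [2.57, 2.57, 3.14, 3.14, 3.14, 3.14].

INTERFACE

Orientations are given as a unit quaternion [w, x, y, z].
In Python, from workcell import * gives the robot as it stands.
- The arm moves only by the tool step_arm, never from a script. Its argument "deltas" is a list of rows, each a list of 7 numbers: the shift along the world's x, y, z in mm, then the turn, a rotation vector about the world's x, y, z in degrees, then the gripper's target within -1 to 1 (fully open at 1, half-way at 0, shut at -1). A call has 1 to 5 rows; each row shifts and turns the commanded pose from where the row before left it; what a row does not reach is not made up. A row lasts 1/10 s, in which the tool goes at most 50 mm and 8.59 degrees, less where a joint would pass 70% of its speed; a pose out of reach is approached as far as the arm can. A call is refused whole if a number of a shift passes 50 or a number of a turn 8.59, either way. A call with a gripper value outside its range is refused whole. The fingers move at their own pace and stop on an object; "newtons" is the grip in N (left out, the last holds). Time passes only in rows, so rows that do not move let the fingers close. It gives the time, the measured TCP pose, the force, the opening and the grip force at its end, in the units of the state.
- get_state(): the state, without advancing time (a new reading comes with each control period).
- read_camera(name): name is "side" or "top" or "wrist"; returns a dict with "image" (400x640x3 uint8, red, green, blue), "z_map" (400x640 float32, m along the optical axis (not along the pixel's ray), 0 where there is no reading), "K" (3x3 intrinsics, pixels), "world_from_camera" (4x4, takes a point from camera to world coordinates). Camera axes: x right, y down, z forward; pixel columns grow to the right and rows downward; lengths in m; the calibration is good to about 2 mm. A picture is of the moment at which its call begins.
- hand_in(): hands the job in; it is judged then, once.
The state is a dict: "clock": time; "joint_pos": joint angles; "qvel": joint speeds; "tau": joint torques, N m; "tcp_pos": TCP position; "orientation": TCP orientation; "wrist_force": force on the tool from outside, world axes, zero at the start; "ft_torque": the same for the moment, N m; "finger_gap": finger opening in m; "grip_force": force on a finger pad.
Only numpy, scipy, OpenCV 4.12 (cv2) and the standard library are available. Lean on these libraries where they do the work, as an engineer would, in place of code of your own. Each camera call takes 0.05 s, during which the arm holds its last target. There are 200 camera calls.

## Working session

There is one attempt and no reset: what is moved stays moved. The work goes in short steps, Python scripts to look and compute and a tool call to move; the robot and the scene stay as the last step left them, time stands still between calls to the robot, and variables do not carry over. Pictures are saved under pics/ and viewed, at most 10 in all, crops included, and the job is handed in when it is done.

Besides the shell and the picture viewer there is one more tool, called after "Emit:" as a command line: name --pt "numbers of a row" for each row, then --argument value for the rest. step_arm: Moves the arm, as the interface text tells. Its arguments: {"type":"object","properties":{"deltas":{"type":"array","items":{"type":"array","items":{"type":"number"}}},"newtons":{"type":"number"}},"required":["deltas"]}

```bash
mkdir -p pics
python3 - <<'E'
from workcell import *
import cv2,numpy as np
s=get_state();print({k:np.round(v,3).tolist() for k,v in s.items()})
try: print(grasp_offset)
except Exception as e: print(e)
for n in("top","side"):
    c=read_camera(n);np.savez(n+".npz",**c);cv2.imwrite(f"pics/{n}0.png",c["image"][:,:,::-1])
E
```

```text
{'clock': 0.0, 'joint_pos': [-1.384, 0.314, 0.045, 1.304, -0.0, 1.431], 'qvel': [-0.001, 0.002, 0.001, 0.001, 0.0, 0.002], 'tau': [-0.001, -48.062, 29.853, 0.019, -0.0, 0.0], 'tcp_pos': [0.184, -0.544, 0.2], 'orientation': [-0.001, 0.987, 0.163, -0.0], 'wrist_force': [0.012, -0.134, -0.084], 'ft_torque': [0.002, 0.023, 0.01], 'grip_force': 0.0, 'finger_gap': 0.086}
0.0187
```

View pics/top0.png

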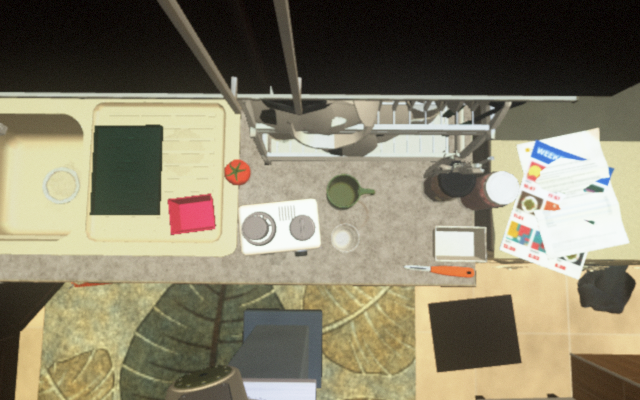

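View pics/side0.png

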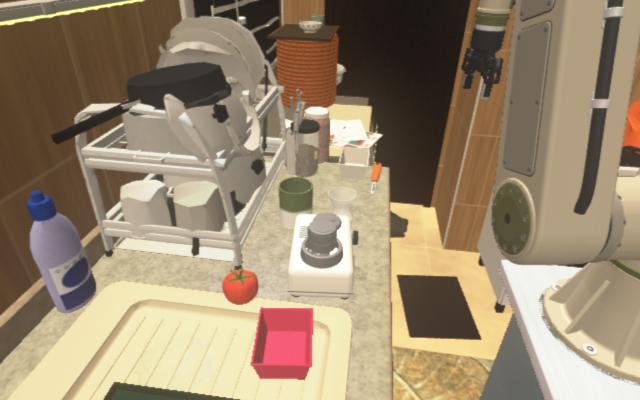

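The top view shows the machine at cols 238–320, rows 200–253, with the capped outlet near (260,228). The glass is near (345,238) and the mug near (343,192). The side view agrees, with the cap near (323,230).

```bash
cat > h.py <<'E'
import numpy as np,cv2
def cloud(c):
    z=c["z_map"];K=c["K"];v,u=np.mgrid[:z.shape[0],:z.shape[1]]
    P=np.stack([(u-K[0,2])*z/K[0,0],(v-K[1,2])*z/K[1,1],z],-1)
    T=c["world_from_camera"];W=P@T[:3,:3].T+T[:3,3];W[z==0]=np.nan;return W
E
python3 - <<'E'
from h import *
for n in("top","side"):
    c=np.load(n+".npz");W=cloud(c);X,Y,Z=W.reshape(-1,3).T
    print(n,c["world_from_camera"][:3,3].round(3))
    if n=="top":
        print(W[227,260],W[238,345],W[192,342],W[225,282])
        m0=W[227,260]
    near=np.hypot(X-m0[0],Y-m0[1])<.09
    for lo,hi in((.125,.145),(.1,.125),(.087,.096),(.066,.074)):
        m=near&(Z>lo)&(Z<hi)
        if lo<.07: m=(abs(X-m0[0])<.12)&(abs(Y-m0[1])<.2)&(Z>lo)&(Z<hi)
        p=np.c_[X,Y][m]
        if len(p)<5: continue
        cc,r=cv2.minEnclosingCircle(p.astype(np.float32))
        print(lo,len(p),p.mean(0).round(4),np.median(Z[m]).round(4),np.round(cc,4),round(r,4),p.min(0).round(3),p.max(0).round(3))
        if lo<.07: print(cv2.minAreaRect(p.astype(np.float32)))
im=np.load("top.npz")["image"][190:265,225:365,::-1];cv2.imwrite("pics/topc.png",cv2.resize(im,None,fx=5,fy=5,interpolation=cv2.INTER_CUBIC))
E
```

```text
top [ 0.501 -0.167  0.962]
[ 0.52125642 -0.03689811  0.13356972] [ 0.49914937 -0.22975059  0.00558511] [ 0.61463646 -0.22176603  0.00525996] [ 0.52801472 -0.07821598  0.06944619]
0.125 456 [ 0.5206 -0.025 ] 0.135 [ 0.5205 -0.0239] 0.0267 [ 0.495 -0.05 ] [0.545 0.001]
0.1 35 [ 0.5159 -0.0437] 0.1128 [ 0.5188 -0.0329] 0.0243 [ 0.495 -0.051] [ 0.542 -0.027]
0.087 300 [ 0.52   -0.0286] 0.0913 [ 0.5207 -0.0244] 0.0388 [ 0.484 -0.062] [0.557 0.014]
0.066 2285 [ 0.5268 -0.0783] 0.0695 [ 0.5522 -0.11  ] 0.1524 [ 0.462 -0.237] [0.64  0.026]
((0.5511927604675293, -0.10689002275466919), (0.1653740257024765, 0.26584458351135254), 3.681692600250244)
side [0.452 0.548 0.55 ]
0.125 520 [ 0.5191 -0.0166] 0.1357 [ 0.5191 -0.0225] 0.0272 [ 0.494 -0.049] [0.546 0.005]
0.1 327 [ 0.5175 -0.0036] 0.1125 [ 0.5191 -0.0204] 0.0265 [ 0.493 -0.027] [0.545 0.004]
0.087 358 [ 0.5179 -0.0047] 0.0924 [ 0.5196 -0.0217] 0.0385 [ 0.482 -0.048] [0.558 0.016]
0.066 1801 [ 0.5262 -0.0587] 0.0703 [ 0.5334 -0.1056] 0.142 [ 0.459 -0.237] [0.641 0.029]
((0.5218418836593628, -0.0999239832162857), (0.1672433316707611, 0.2597254812717438), 17.540292739868164)
```

View pics/topc.png

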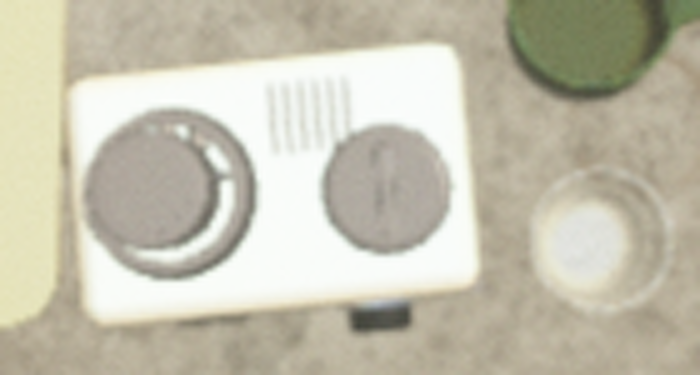

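Emit:
step_arm --pt "0 0 30 0 0 8 1" --pt "26 40 0 0 0 8 1" --pt "26 40 0 0 0 8 1" --pt "26 40 0 0 0 8 1" --pt "26 40 0 0 0 8 1" --newtons 30

```text
clock: 0.6
tcp_pos: [0.289, -0.3829, 0.2304]
orientation: [-0.0, 0.87, 0.492, 0.0]
wrist_force: [0.3, -1.1, 0.0]
finger_gap: 0.0855
grip_force: 0.0
```

Emit:
step_arm --pt "26 40 0 0 0 8 1" --pt "26 40 0 0 0 8 1" --pt "26 40 0 0 0 8 1" --pt "26 40 0 0 0 0 1" --pt "26 40 0 0 0 0 1"

```text
clock: 1.1
tcp_pos: [0.4191, -0.1827, 0.2306]
orientation: [-0.0, 0.751, 0.661, -0.0]
wrist_force: [1.4, 0.1, 0.1]
finger_gap: 0.0855
grip_force: 0.0
```

Emit:
step_arm --pt "26 40 0 0 0 0 1" --pt "26 40 0 0 0 0 1" --pt "26 40 0 0 0 0 1" --pt "26 40 0 0 0 0 1" --pt "0 0 0 0 0 0 1"

```text
clock: 1.6
tcp_pos: [0.5245, -0.02, 0.23]
orientation: [-0.001, 0.748, 0.663, 0.001]
wrist_force: [-0.2, -0.1, -0.3]
finger_gap: 0.0856
grip_force: 0.0
```

Run:
```python
from workcell import *
from h import *
c=read_camera("wrist");W=cloud(c);X,Y,Z=W.reshape(-1,3).T
cv2.imwrite("pics/w1.png",c["image"][:,:,::-1])
for lo,hi in((.128,.142),(.087,.096)):
    m=(np.hypot(X-.52,Y+.023)<.06)&(Z>lo)&(Z<hi);p=np.c_[X,Y][m]
    if len(p)>5:print(len(p),np.median(Z[m]),p.mean(0),cv2.minEnclosingCircle(p.astype(np.float32)))
s=get_state();print(s["tcp_pos"],s["joint_pos"].round(3) if hasattr(s["joint_pos"],'round') else s["joint_pos"])
```

```text
2572 0.13578046750115083 [ 0.52113761 -0.02281213] ((0.5205358266830444, -0.02480703964829445), 0.026921847835183144)
1145 0.09222925103309304 [ 0.52349404 -0.0088802 ] ((0.5210684537887573, -0.024376170709729195), 0.038453053683042526)
[ 0.52320433 -0.02200584  0.22998402] [-0.195  0.207 -0.023  1.342  0.     1.497]
```

View pics/w1.png

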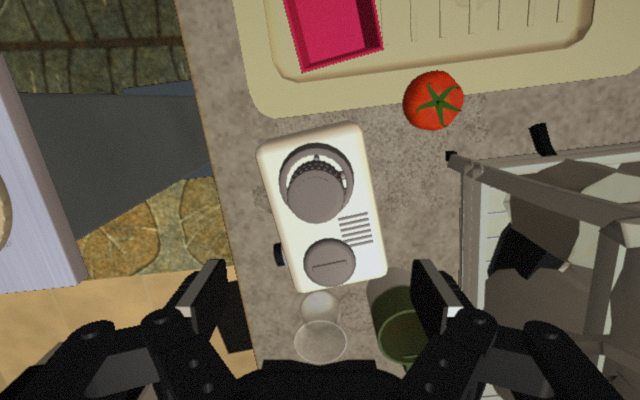

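The wrist view shows the cap at about (315,195) with clear space around it. The estimates agree on (0.5205, -0.024), top at 0.135. Going down.

Emit:
step_arm --pt "-2.5 -2 -40 0 0 0 1" --pt "0 0 -40 0 0 0 1" --pt "0 0 -30 0 0 0 1" --pt "0 0 -23 0 0 0 1" --pt "0 0 0 0 0 0 1"

```text
clock: 2.15
tcp_pos: [0.5164, -0.0271, 0.0944]
orientation: [-0.003, 0.751, 0.66, -0.002]
wrist_force: [0.0, -0.7, -0.8]
finger_gap: 0.0854
grip_force: 0.0
```

Emit:
step_arm --pt "0 0 0 0 0 0 1" --pt "0 0 0 0 0 0 0.5"

```text
clock: 2.35
tcp_pos: [0.5211, -0.0274, 0.0995]
orientation: [0.001, 0.751, 0.66, 0.001]
wrist_force: [-1.0, -0.2, 0.6]
finger_gap: 0.0732
grip_force: 0.0
```

Emit:
step_arm --pt "0 0 0 0 0 0 0.5" --pt "0 0 0 0 0 0 0.5"

```text
clock: 2.55
tcp_pos: [0.521, -0.0269, 0.0991]
orientation: [0.001, 0.751, 0.661, 0.001]
wrist_force: [0.3, 0.6, 0.6]
finger_gap: 0.064
grip_force: 0.0
```

Emit:
step_arm --pt "-0.5 3 -4 0 0 0 0.4" --pt "0 0 0 0 0 0 0.3" --pt "0 0 0 0 0 0 0" --newtons 30

```text
clock: 2.85
tcp_pos: [0.52, -0.0234, 0.0942]
orientation: [0.0, 0.75, 0.661, 0.0]
wrist_force: [0.7, 1.1, 2.2]
finger_gap: 0.0498
grip_force: 31.1
```

Emit:
step_arm --pt "0 0 0 0 0 0 -0.5" --pt "0 0 0 0 0 0 -1" --pt "0 0 0 0 0 0 -1"

```text
clock: 3.15
tcp_pos: [0.52, -0.0234, 0.0942]
orientation: [0.0, 0.75, 0.661, 0.001]
wrist_force: [0.3, 1.8, 3.4]
finger_gap: 0.0501
grip_force: 31.3
```

Run:
```python
from workcell import *
import numpy as np
s=get_state();print({k:np.round(s[k],3).tolist() for k in s})
```

```text
{'clock': 3.15, 'joint_pos': [-0.2, 0.266, -0.288, 1.016, 0.001, 1.498], 'qvel': [0.0, -0.002, 0.001, 0.0, -0.001, 0.0], 'tau': [-0.967, -41.164, 25.955, 0.181, -0.563, 0.017], 'tcp_pos': [0.52, -0.023, 0.094], 'orientation': [0.0, 0.75, 0.661, 0.001], 'wrist_force': [0.252, 1.842, 3.385], 'ft_torque': [0.352, -0.182, -0.046], 'grip_force': 31.276, 'finger_gap': 0.05}
```

Gripped (gap 50 mm, 31 N). I'll try anticlockwise in small steps and watch the moment.

Emit:
step_arm --pt "0 0 0 0 0 3 -1" --pt "0 0 0 0 0 3 -1" --pt "0 0 0 0 0 0 -1"

```text
clock: 3.45
tcp_pos: [0.5199, -0.0239, 0.0941]
orientation: [0.0, 0.715, 0.699, 0.0]
wrist_force: [0.1, 0.8, 3.9]
finger_gap: 0.0502
grip_force: 31.4
```

```bash
cat > st.py <<'E'
from workcell import *
import numpy as np
s=get_state();print({k:np.round(s[k],3).tolist() for k in ("clock","joint_pos","tau","tcp_pos","wrist_force","ft_torque","grip_force","finger_gap")})
q=s["orientation"];print("yaw",np.degrees(2*np.arctan2(q[2],q[1])))
E
python3 st.py
```

```text
{'clock': 3.45, 'joint_pos': [-0.2, 0.266, -0.288, 1.016, -0.0, 1.393], 'tau': [-0.101, -40.822, 25.8, 0.111, -0.056, -0.316], 'tcp_pos': [0.52, -0.024, 0.094], 'wrist_force': [0.138, 0.794, 3.941], 'ft_torque': [0.04, -0.116, 0.082], 'grip_force': 31.376, 'finger_gap': 0.05}
yaw 88.72816497449982
```

Emit:
step_arm --pt "0 0 0 0 0 3 -1" --pt "0 0 0 0 0 3 -1" --pt "0 0 0 0 0 0 -1"

```text
clock: 3.75
tcp_pos: [0.5198, -0.024, 0.0941]
orientation: [0.0, 0.678, 0.735, -0.0]
wrist_force: [0.3, -1.2, 5.7]
finger_gap: 0.0504
grip_force: 31.4
```

```bash
python3 st.py
```

```text
{'clock': 3.75, 'joint_pos': [-0.2, 0.266, -0.288, 1.016, -0.001, 1.289], 'tau': [0.208, -40.504, 25.621, 0.068, 0.126, -0.315], 'tcp_pos': [0.52, -0.024, 0.094], 'wrist_force': [0.314, -1.164, 5.74], 'ft_torque': [-0.055, 0.04, 0.045], 'grip_force': 31.427, 'finger_gap': 0.05}
yaw 94.65869621638504
```

Emit:
step_arm --pt "0 0 0 0 0 3 -1" --pt "0 0 0 0 0 3 -1"

```text
clock: 3.95
tcp_pos: [0.5198, -0.0239, 0.0942]
orientation: [0.0, 0.638, 0.77, -0.0]
wrist_force: [0.0, -0.9, 5.5]
finger_gap: 0.0507
grip_force: 31.4
```

```bash
python3 st.py
```

```text
{'clock': 3.95, 'joint_pos': [-0.2, 0.266, -0.288, 1.016, -0.001, 1.184], 'tau': [0.334, -40.467, 25.609, 0.057, 0.156, 0.523], 'tcp_pos': [0.52, -0.024, 0.094], 'wrist_force': [0.048, -0.854, 5.488], 'ft_torque': [-0.099, -0.021, -0.034], 'grip_force': 31.444, 'finger_gap': 0.051}
yaw 100.69589749130805
```

Emit:
step_arm --pt "0 0 0 0 0 3 -1" --pt "0 0 0 0 0 3 -1"

```text
clock: 4.15
tcp_pos: [0.5198, -0.024, 0.0941]
orientation: [0.0, 0.597, 0.802, -0.0]
wrist_force: [0.3, -1.3, 5.0]
finger_gap: 0.0504
grip_force: 31.4
```

```bash
python3 st.py
```

```text
{'clock': 4.15, 'joint_pos': [-0.2, 0.266, -0.288, 1.016, -0.001, 1.079], 'tau': [0.378, -40.505, 25.585, 0.098, 0.172, 0.508], 'tcp_pos': [0.52, -0.024, 0.094], 'wrist_force': [0.331, -1.347, 5.05], 'ft_torque': [-0.172, -0.01, -0.009], 'grip_force': 31.439, 'finger_gap': 0.05}
yaw 106.69768393159532
```

Emit:
step_arm --pt "0 0 0 0 0 2 -1" --pt "0 0 0 0 0 2 -1"

```text
clock: 4.35
tcp_pos: [0.5199, -0.024, 0.0941]
orientation: [0.0, 0.569, 0.822, -0.0]
wrist_force: [0.1, -0.4, 5.0]
finger_gap: 0.0502
grip_force: 31.4
```

```bash
python3 st.py
```

```text
{'clock': 4.35, 'joint_pos': [-0.2, 0.266, -0.288, 1.016, -0.001, 1.01], 'tau': [0.393, -40.53, 25.567, 0.127, 0.174, 0.321], 'tcp_pos': [0.52, -0.024, 0.094], 'wrist_force': [0.146, -0.367, 4.982], 'ft_torque': [-0.105, -0.072, -0.059], 'grip_force': 31.435, 'finger_gap': 0.05}
yaw 110.65488261359796
```

Emit:
step_arm --pt "0 0 0 0 0 3 -1" --pt "0 0 0 0 0 3 -1"

```text
clock: 4.55
tcp_pos: [0.5199, -0.024, 0.0941]
orientation: [0.001, 0.525, 0.851, -0.0]
wrist_force: [-0.5, -0.8, 5.1]
finger_gap: 0.0505
grip_force: 31.4
```

```bash
python3 st.py
```

```text
{'clock': 4.55, 'joint_pos': [-0.2, 0.266, -0.288, 1.016, -0.0, 0.905], 'tau': [0.399, -40.578, 25.534, 0.179, 0.169, 0.515], 'tcp_pos': [0.52, -0.024, 0.094], 'wrist_force': [-0.498, -0.83, 5.052], 'ft_torque': [-0.122, -0.07, -0.038], 'grip_force': 31.428, 'finger_gap': 0.05}
yaw 116.69252980376262
```

No resistance after 34°, so anticlockwise is the loosening direction. I'll go on to about 50°.

Emit:
step_arm --pt "0 0 0 0 0 4 -1" --pt "0 0 0 0 0 4 -1" --pt "0 0 0 0 0 3 -1"

```text
clock: 4.85
tcp_pos: [0.5199, -0.024, 0.0941]
orientation: [0.0, 0.441, 0.898, -0.0]
wrist_force: [0.8, -1.5, 4.7]
finger_gap: 0.0499
grip_force: 31.4
```

```bash
python3 st.py
```

```text
{'clock': 4.85, 'joint_pos': [-0.2, 0.266, -0.288, 1.016, -0.0, 0.712], 'tau': [0.371, -40.649, 25.485, 0.257, 0.139, 0.409], 'tcp_pos': [0.52, -0.024, 0.094], 'wrist_force': [0.828, -1.548, 4.717], 'ft_torque': [-0.167, -0.092, -0.037], 'grip_force': 31.411, 'finger_gap': 0.05}
yaw 127.7140604679525
```

Emit:
step_arm --pt "0 0 0 0 0 2 -1" --pt "0 0 0 0 0 2 -1" --pt "0 0 0 0 0 0 -1"

```text
clock: 5.15
tcp_pos: [0.52, -0.024, 0.0941]
orientation: [0.001, 0.41, 0.912, -0.0]
wrist_force: [1.7, -1.2, 5.4]
finger_gap: 0.0499
grip_force: 31.4
```

```bash
python3 st.py
```

```text
{'clock': 5.15, 'joint_pos': [-0.2, 0.266, -0.288, 1.016, -0.0, 0.644], 'tau': [0.432, -40.436, 25.258, 0.312, 0.207, -0.2], 'tcp_pos': [0.52, -0.024, 0.094], 'wrist_force': [1.742, -1.237, 5.362], 'ft_torque': [-0.204, -0.118, 0.063], 'grip_force': 31.437, 'finger_gap': 0.05}
yaw 131.6119964970705
```

Emit:
step_arm --pt "0 0 0 0 0 2 -1" --pt "0 0 0 0 0 0 -1" --pt "0 0 2 0 0 0 -1" --pt "0 0 0 0 0 0 -1"

```text
clock: 5.55
tcp_pos: [0.5188, -0.0234, 0.0952]
orientation: [-0.001, 0.394, 0.919, -0.0]
wrist_force: [1.0, -1.3, -1.3]
finger_gap: 0.0502
grip_force: 31.5
```

```bash
python3 st.py
```

```text
{'clock': 5.55, 'joint_pos': [-0.2, 0.265, -0.286, 1.021, 0.0, 0.609], 'tau': [0.039, -43.841, 27.946, 0.229, 0.011, 0.013], 'tcp_pos': [0.519, -0.023, 0.095], 'wrist_force': [1.026, -1.337, -1.306], 'ft_torque': [-0.042, -0.091, 0.034], 'grip_force': 31.503, 'finger_gap': 0.05}
yaw 133.64653790777245
```

The vertical force is now just the cap's weight (-1.3 N), so it is free. Lifting straight up slowly.

Emit:
step_arm --pt "0 0 4 0 0 0 -1" --pt "0 0 5 0 0 0 -1" --pt "0 0 5 0 0 0 -1"

```text
clock: 5.85
tcp_pos: [0.5192, -0.0235, 0.11]
orientation: [-0.0, 0.393, 0.92, -0.0]
wrist_force: [-0.1, 0.5, -1.7]
finger_gap: 0.0506
grip_force: 31.6
```

```bash
python3 st.py
```

```text
{'clock': 5.85, 'joint_pos': [-0.2, 0.254, -0.262, 1.055, 0.0, 0.608], 'tau': [-0.016, -43.21, 28.201, -0.2, -0.006, 0.004], 'tcp_pos': [0.519, -0.023, 0.11], 'wrist_force': [-0.106, 0.451, -1.713], 'ft_torque': [0.034, -0.04, 0.058], 'grip_force': 31.646, 'finger_gap': 0.051}
yaw 133.71337917756387
```

Emit:
step_arm --pt "0 0 15 0 0 0 -1" --pt "0 0 20 0 0 0 -1" --pt "0 0 20 0 0 0 -1" --pt "0 0 15 0 0 0 -1" --pt "0 0 8 0 0 0 -1"

```text
clock: 6.35
tcp_pos: [0.5202, -0.0237, 0.1897]
orientation: [0.001, 0.393, 0.92, 0.0]
wrist_force: [-0.2, 0.2, -1.2]
finger_gap: 0.0502
grip_force: 31.7
```

Emit:
step_arm --pt "0 0 0 0 0 0 -1" --pt "0 0 0 0 0 0 -1" --pt "0 0 0 0 0 0 -1" --pt "0 0 0 0 0 0 -1"

```text
clock: 6.75
tcp_pos: [0.519, -0.0235, 0.1869]
orientation: [-0.001, 0.393, 0.92, -0.0]
wrist_force: [0.8, 0.2, -1.5]
finger_gap: 0.0506
grip_force: 31.7
```

```bash
python3 st.py
python3 - <<'E'
from workcell import *
import cv2
cv2.imwrite("pics/side1.png",cv2.resize(read_camera("side")["image"][100:320,220:500,::-1],None,fx=2.5,fy=2.5))
E
```

```text
{'clock': 6.75, 'joint_pos': [-0.2, 0.212, -0.123, 1.238, 0.0, 0.608], 'tau': [0.008, -42.87, 30.225, 0.01, -0.0, 0.0], 'tcp_pos': [0.519, -0.023, 0.187], 'wrist_force': [0.81, 0.194, -1.481], 'ft_torque': [-0.074, 0.002, -0.005], 'grip_force': 31.686, 'finger_gap': 0.051}
yaw 133.72289074989368
```

View pics/side1.png

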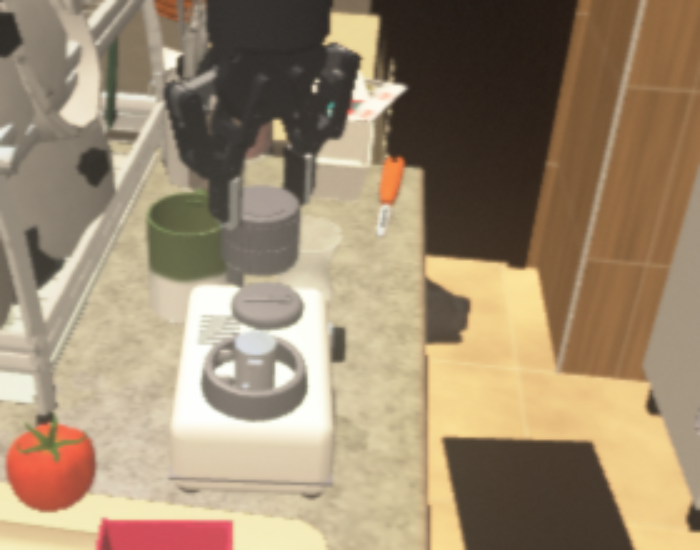

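The picture shows the bare spindle at about (257,345). The cap hangs upright in the fingers above it at about (262,230), and the glass and mug are still standing. Handing in.

```bash
python3 -c "
from workcell import *
print(hand_in())"
```

```text
the job is handed in; nothing more can be done
None
```

The cap came loose anticlockwise (about 51° of turn, no stop met) and is held upright about 9 cm above where it sat on the spindle; the glass and mug weren't touched, and the job is handed in (no verdict was returned).

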